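# Mist the bat, fetch the paddle out of the box

### The job

Dampen the plaster bat on the banding wheel: press the mist bottle's pump cap fully down and let it spring back up. Then take the wooden paddle out of the tool box, tilting it to get it through the hatch, and finish while still holding it, still and with its middle over the middle of the bat, the whole paddle clear above the bat and touching nothing but the gripper. Leave the bowls and the cup where they stand.

Things in the scene. Friction and masses are not known exactly. Their poses are not given: they have to be found in the camera images.
- box: Fixed plywood tool box, outside 390 (x) x 210 (y) x 76 mm high, closed all round. Floor 6 mm thick; inside 370 x 190 x 60 mm high. Fixed top, 10 mm thick, with one hatch in its middle, 200 mm along x by 150 mm along y: the top overhangs the inside by 85 mm at each x end, 20 mm at each side. Origin: centre of the underside, at table height; x along the box, z up.
- hatch (a point): Centre of the box's hatch, level with the upper face of the top (76 mm above the table); axes as the box.
- paddle: Loose wooden paddle, 260 mm long, 24 mm thick, 0.11-0.22 kg, flat on the box floor (6 mm above the table), nearly parallel to the box, both ends under the top; longer than the hatch's diagonal. Blade 46 mm wide, x +10 to +130 mm, to the box's +x end; handle 26 mm wide, x -130 to +10. Origin: mid length, on the underside; x to the blade, z up. Centre of mass 5 mm to the blade side.
- blade_end (a point): Middle of the paddle's blade end face (130 mm from the origin, mid thickness).
- handle_end (a point): Middle of the paddle's handle end face (130 mm from the origin, mid thickness).
- wheel: Fixed banding wheel: dark foot, blue disc of 180 mm diameter, and on it a white plaster bat of 164 mm diameter whose flat top is 90 mm above the table. Origin: on its axis, at table height. It does not turn.
- pump (a joint): Travel of the mist bottle's sprung pump cap: 0 up, 0.010 m fully down. It needs 1.6 N to start and 5.6 N at the bottom, and springs back when let go.
- pump_top (a point): Centre of the pump cap's flat round top, 36 mm in diameter, about 197 mm above the table when up. It is pressed straight down. The thin spout at its side points to the wheel.
- bottle: Fixed amber mist bottle, 64 mm in diameter, 145 mm high to its shoulder collar, the pump cap above it. Origin: centre of its underside; the spout points along its -y.
- bowl_white: Bystander: loose white bowl, 80 mm wide, 48 mm high. Origin: centre of its underside.
- bowl_brown: Bystander: loose brown bowl, 76 mm wide, 45 mm high. Origin: centre of its underside.
- cup: Bystander: loose brown cup without handle, 72 mm wide, 70 mm high. Origin: centre of its underside.
There are look-alikes about, which are no part of the job. Of the things that look like the bottle, take the one that is farthest from the robot's base at the start.

How it is judged:
On the way, in this order (a step that is already met when the one before it is completed fails the run):
1. the pump cap is pressed down, by 7 mm or more (value of joint pump above 0.007 m), for 0.1 s.
2. the pump cap is let go and is back up, within 2 mm (value of joint pump below 0.002 m), for 0.1 s.
3. the paddle is held by the fingers with both ends out of the box, 95 mm or more above the table (contact force between the fingers and paddle above 1 N and height (world z) of each of blade_end, handle_end above 0.095 m), for 0.2 s.
At the end, for the whole second after the job is handed in: The paddle is held in the fingers, still (under 0.03 m/s and 0.3 rad/s), its origin within 60 mm horizontally of the wheel's axis, the middle of both end faces more than 110 mm above the table (20 mm above the bat), and it touches neither box, wheel, bottle, bowls nor cup; the pump cap is up (contact force between the fingers and paddle above 1 N and height (world z) of each of blade_end, handle_end above 0.11 m and horizontal distance between paddle and wheel below 0.06 m and linear speed of paddle below 0.03 m/s and angular speed of paddle below 0.3 rad/s and value of joint pump below 0.002 m and contact force between paddle and box below 0.1 N and contact force between paddle and wheel below 0.1 N and contact force between paddle and bottle below 0.1 N and contact force between paddle and bowl_white below 0.1 N and contact force between paddle and bowl_brown below 0.1 N and contact force between paddle and cup below 0.1 N); the arm keeps its last pose, push and grip.
It fails at once if a bowl or the cup is moved by more than 20 mm (distance of any of bowl_white, bowl_brown, cup from where it was at the start of the episode above 0.02 m).
It also fails if it takes over 59 s, if anything falls off the work surface, if the arm or the gripper's body presses on something with over 40 N, if the wrist force passes 120 N, or if a joint passes its speed limit or range.

### The arm

A 6-joint arm with a two-finger parallel gripper is mounted at the origin on the work surface. World frame = base frame: x ahead of the robot, y to its left, z up, the work surface at z = 0. Lengths are in m, angles in rad, forces in N, time in s.
With the tool pointing down it reaches from about 0.375 to 0.9 m from the base axis. Payload 3.1 kg.
Tool frame: the origin (TCP) lies on the centre line of the jaws, within the pads' length; the fingertips stand 14 mm ahead of it and the grasp point (between the pads) lies 5 mm behind it; z points along the fingers, x is the direction in which the jaws open and shut, and the axes are right-handed (so a half turn about z gives the same grasp; the last joint's range is limited). The gripper opens to 85 mm and grips with 20 to 120 N. Pads are 22 mm wide; open, the fingers measure 114 mm over their backs; the gripper's body (76 mm by 85 mm) begins 54 mm behind the grasp point. The pads swing forward as they close: fully open they stand 13 mm farther back than shut.
Start: joints at [1.075, 0.527, 1.433, -0, 1.181, -0.178], TCP at [0.195, 0.594, 0.208] pointing down, gripper open.
Joint ranges: [-3.08, 3.08], [-0.75, 2.2], [0.22, 2.44], [-1.43, 4.57], [0, 2.65], [-2.85, 2.85]. Speed limits (rad/s): [2.79, 2.79, 3.14, 3.14, 3.14, 3.14].

### API

Orientations are given as a rotation vector (axis times angle).
In Python, from bench import bot gives the robot as it stands.
- The arm moves only by the tool move_arm, never from a script. Its argument "series" is one flat list of numbers, 5 for each row, row after row: the opening, from 0 (shut) to 1 (fully open), then the shift along the tool's x, y, z in mm, then the turn about the tool's z in degrees. A call has 1 to 5 rows; each row is the pose to reach, as a shift and turn from the pose commanded when the call began, along the tool's axes at that moment; what a row does not reach only later rows make up. A row lasts 1/12 s, in which the tool goes at most 41.7 mm and 7.16 degrees, less where a joint would pass 70% of its speed; a pose out of reach is approached as far as the arm can. A call with a gripper value outside its range is refused whole. The fingers move at their own pace and stop on an object; "grip_force" is the grip in N (left out, the last holds). Time passes only in rows, so rows that repeat a pose let the fingers close. It gives the time, the measured TCP pose, the force and the opening at its end, in the units of the state.
- bot.state(): the state, without advancing time (a new reading comes with each control period).
- bot.grab_frame(name): name is "scene" or "top" or "wrist"; returns the picture (420x560x3 uint8, red, green, blue); there is no depth.
- bot.get_calibration(name): a dict with "fov_y" (degrees; the focal length in pixels is half the picture's height over the tangent of half this angle, whatever the lens; pixels are square), "cx", "cy" (the principal point, pixels), "position" and "attitude" of the camera in the world; the wrist camera has in their place "tool_from_camera" (4x4, takes a point from camera to tool coordinates, whose origin is the TCP and whose axes are the tool frame's). Camera axes: x right, y down, z forward; pixel columns grow to the right and rows downward; lengths in m; the calibration is good to about 2 mm. A picture is of the moment at which its call begins: read the wrist's pose just before it. get_calibration takes no time and is no camera call.
- bot.close_job(): hands the job in, once; it reports no verdict.
The state is a dict: "clock": time; "joint_positions": joint angles; "qvel": joint speeds; "joint_torque": joint torques, N m; "tcp_pos": TCP position; "tcp_rot": TCP orientation; "wrist_force": force on the tool from outside, world axes, zero at the start; "moment": the same for the moment, N m; "width": opening from 0.0 (shut) to 1.0 (fully open).
Only numpy, scipy, OpenCV 4.12 (cv2) and the standard library are available. Lean on these libraries where they do the work, as an engineer would, in place of code of your own. Each camera call takes 0.05 s, during which the arm holds its last target. There are 200 camera calls.

## Working session

There is one attempt and no reset: what is moved stays moved. The work goes in short steps, Python scripts to look and compute and a tool call to move; the robot and the scene stay as the last step left them, time stands still between calls to the robot, and variables do not carry over. Pictures are saved under pics/ and viewed, about 8 in all and at most 12, crops included, and the job is handed in when it is done.

Besides the shell and the picture viewer there is one more tool, called after "Emit:" as a command line: name --argument value ..., lists and objects as JSON in quotes. move_arm: Moves the arm, as the interface text tells. Its arguments: {"type":"object","properties":{"series":{"type":"array"},"grip_force":{"type":"number"}},"required":["series"]}

```bash
ls; mkdir -p pics
python3 - <<'E'
from bench import bot
import cv2
for n in("top","scene"):
    f=bot.grab_frame(n);cv2.imwrite(f"pics/{n}0.png",f[:,:,::-1]);print(n,bot.get_calibration(n))
print(bot.get_calibration("wrist"));print(bot.state())
E
```

```text
pics
top {'fov_y': 54.999720711639156, 'cx': 279.190264240787, 'cy': 210.05363968359904, 'position': array([ 0.2976481 , -0.04599134,  1.19746785]), 'attitude': array([-2.09765706,  2.12992285, -0.22707594])}
scene {'fov_y': 43.06197499218132, 'cx': 281.9117923441367, 'cy': 208.76841338690036, 'position': array([ 1.45745316, -0.75414941,  1.01289688]), 'attitude': array([-2.02033864, -1.02419242,  0.48763158])}
{'fov_y': 71.89576003532352, 'cx': 280.4107039236313, 'cy': 208.55051579429454, 'tool_from_camera': array([[ 9.99999875e-01, -4.59501598e-04, -1.95248473e-04,
         8.50469705e-06],
       [ 4.95445270e-04,  9.61592533e-01,  2.74480520e-01,
        -6.71843460e-02],
       [ 6.16252363e-05, -2.74480583e-01,  9.61592640e-01,
        -1.66731244e-01],
       [ 0.00000000e+00,  0.00000000e+00,  0.00000000e+00,
         1.00000000e+00]])}
{'clock': 0.1, 'joint_positions': array([ 1.07452624e+00,  5.28395628e-01,  1.43380854e+00,  8.47017291e-06,
        1.18143447e+00, -1.78474553e-01]), 'qvel': array([-0.00056478, -0.00140308, -0.00491493, -0.00010925, -0.00052768,
        0.00018892]), 'joint_torque': array([-3.75279183e-05, -4.43302989e+01, -1.78585231e+01, -2.01287162e-04,
        3.90907735e-03, -5.33439660e-06]), 'tcp_pos': array([0.19490229, 0.59307645, 0.20690684]), 'tcp_rot': array([ 2.5442446 ,  1.84143742, -0.00290115]), 'wrist_force': array([ 0.26510604, -0.22928145,  0.64846776]), 'moment': array([-0.01636149,  0.00726469, -0.00488358]), 'width': 1.0010251943960407}
```

View pics/top0.png

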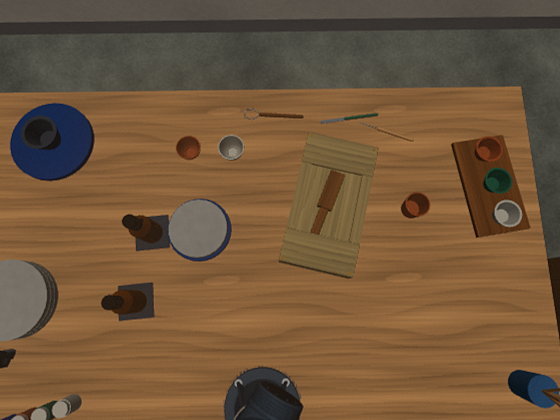

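View pics/scene0.png

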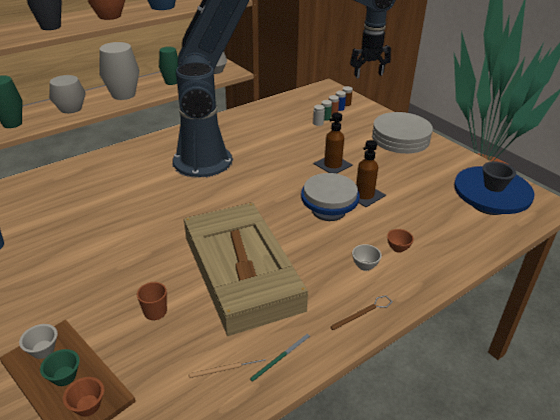

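Candidates for the bottle in the top view are A (collar/cap at (130,222), next to the wheel) and B (cap at (110,303), nearer the base). By eye A is farther; I'll check the distance numerically. Paddle: from (335,175) to (318,232) in the box. Wheel bat: (199,229). Bowls: (188,147) and (231,147). Cup: (415,205). The tray bowls, large dishes and plates are look-alikes.

```bash
cat > h.py <<'E'
import numpy as np, cv2
from scipy.spatial.transform import Rotation as R
from bench import bot
def cam(n,st=None):
    c=bot.get_calibration(n)
    if n=="wrist":
        T=np.eye(4);T[:3,:3]=R.from_rotvec(st["tcp_rot"]).as_matrix();T[:3,3]=st["tcp_pos"]
        M=T@c["tool_from_camera"];Rm,p=M[:3,:3],M[:3,3]
    else: Rm,p=R.from_rotvec(c["attitude"]).as_matrix(),c["position"]
    return Rm,p,210/np.tan(np.radians(c["fov_y"]/2)),c["cx"],c["cy"]
def ray(C,uv,z):
    Rm,p,f,cx,cy=C; d=Rm@[(uv[0]-cx)/f,(uv[1]-cy)/f,1]
    return p+d*(z-p[2])/d[2]
def proj(C,X):
    Rm,p,f,cx,cy=C; q=Rm.T@(np.array(X)-p); return np.array([cx+f*q[0]/q[2],cy+f*q[1]/q[2]])
def tri(C1,a,C2,b):
    A=[];y=[]
    for C,u in((C1,a),(C2,b)):
        d=C[0]@[(u[0]-C[3])/C[2],(u[1]-C[4])/C[2],1];d/=np.linalg.norm(d);P=np.eye(3)-np.outer(d,d);A.append(P);y.append(P@C[1])
    A=np.vstack(A);y=np.hstack(y);X=np.linalg.lstsq(A,y,rcond=None)[0];return X,np.linalg.norm(A@X-y)
E
python3 - <<'E'
from h import *
np.set_printoptions(precision=4,suppress=True)
T,S=cam("top"),cam("scene")
print("base px",proj(T,[0,0,0]))
for n,a,b in(("A cap",(129,221),(371,145)),("B cap",(108,302),(337,117))): print(n,tri(T,a,S,b), ray(T,a,.197))
img=cv2.imread("pics/top0.png");hsv=cv2.cvtColor(img,cv2.COLOR_BGR2HSV)
m=((hsv[...,1]<60)&(hsv[...,2]>110)).astype(np.uint8);m[:,:160]=0;m[:,240:]=0;m[:190]=0;m[270:]=0
c=max(cv2.findContours(m,0,1)[0],key=cv2.contourArea);e=cv2.fitEllipse(c);print("bat",e,ray(T,e[0],.09), "scene",ray(S,(330,187),.09))
# box: corners by eye
for p in((309,132),(379,149),(353,277),(279,263)): print("boxcorner",p,ray(T,p,.076))
for n,p,z in(("cup",(415,205),.035),("bw",(231,147),.03),("bb",(188,147),.03)):print(n,ray(T,p,z))
# paddle
print("paddle px hsv",hsv[190,330],"wood",hsv[190,350])
crop=cv2.resize(img[125:285,100:390],None,fx=2.7,fy=2.7,interpolation=cv2.INTER_CUBIC);cv2.imwrite("pics/c1.png",crop)
E
```

```text
base px [262.5048 406.3493]
A cap (array([0.4886, 0.329 , 0.1836]), np.float64(0.001972605657285288)) [0.4869 0.3253 0.197 ]
B cap (array([0.2875, 0.368 , 0.1823]), np.float64(0.0027451170152228495)) [0.2887 0.3637 0.197 ]
bat ((197.2584686279297, 228.04788208007812), (54.561500549316406, 57.519168853759766), 57.5218620300293) [0.4844 0.1745 0.09  ] scene [0.4887 0.1694 0.09  ]
boxcorner (309, 132) [ 0.7702 -0.146   0.076 ]
boxcorner (379, 149) [ 0.714  -0.3501  0.076 ]
boxcorner (353, 277) [ 0.3441 -0.2538  0.076 ]
boxcorner (279, 263) [ 0.3854 -0.0511  0.076 ]
cup [ 0.553  -0.4561  0.035 ]
bw [0.744  0.0899 0.03  ]
bb [0.7459 0.2213 0.03  ]
paddle px hsv [ 14 183  88] wood [ 19 125 129]
```

View pics/c1.png

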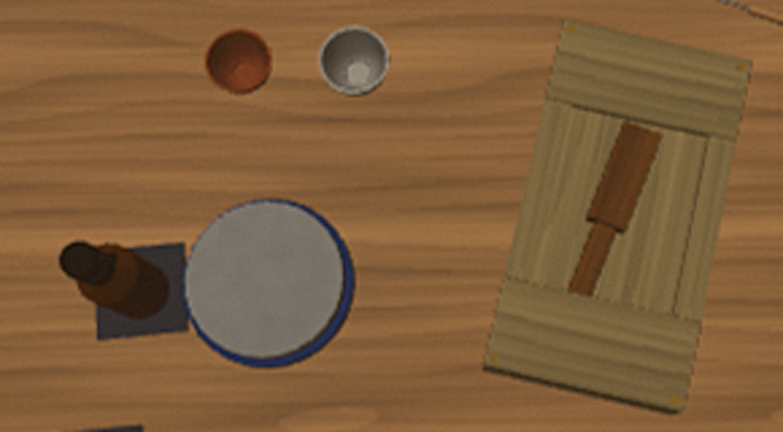

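Crop shows bottle A's cap at crop (82,259), beside the wheel's bat (265,280). Its distance is 0.59 m against 0.47 m for B, so A is the target. The paddle blade runs from crop (641,127) to the step at (606,223), with the handle down to (581,292).

```bash
cat >> h.py <<'E'
np.set_printoptions(precision=4,suppress=True)
def to(xyz,yaw_jaw=None):
    "shift (tool axes, mm) and turn (deg) from measured pose; yaw_jaw = world angle of jaw axis"
    s=bot.state();M=R.from_rotvec(s["tcp_rot"]).as_matrix();d=M.T@(np.array(xyz)-s["tcp_pos"])*1e3
    t=None
    if yaw_jaw is not None:
        cur=np.degrees(np.arctan2(M[1,0],M[0,0]));t=-((yaw_jaw-cur+90)%180-90)
    print("shift",d.round(1),"turn",t,"pos",s["tcp_pos"],"jaw",np.degrees(np.arctan2(M[1,0],M[0,0])).round(1),"tilt",M[:,2],"q6",s["joint_positions"][5].round(2),"F",s["wrist_force"].round(1),"w",s["width"],"t",s["clock"])
E
python3 - <<'E'
from h import *
T=cam("top")
g=lambda u,v:(u/2.7+100-.3,v/2.7+125-.3)
pts={k:ray(T,g(*p),.030) for k,p in dict(tip=(641,127),step=(606,223),hand=(581,292)).items()};print(pts)
d=pts["hand"]-pts["tip"];print("paddle yaw",np.degrees(np.arctan2(-d[1],-d[0])))
c=np.array([.553,-.200]);a=np.radians(-14.2);B=np.array([[np.cos(a),np.sin(a)],[-np.sin(a),np.cos(a)]])
for k,p in pts.items():print(k,B@(p[:2]-c))
to((.487,.327,.26),None)
E
```

```text
{'tip': array([ 0.6605, -0.2311,  0.03  ]), 'step': array([ 0.5511, -0.1877,  0.03  ]), 'hand': array([ 0.4751, -0.1576,  0.03  ])}
paddle yaw -21.62322937228433
tip [ 0.1118 -0.0038]
step [-0.0048  0.0115]
hand [-0.0859  0.022 ]
shift [-161.6  360.6  -52.9] turn None pos [0.1949 0.5931 0.2069] jaw 71.8 tilt [-0.001  -0.0018 -1.    ] q6 -0.18 F [ 0.3 -0.2  0.6] w 1.0010251943960407 t 0.1
```

Emit:
move_arm --series '[0,-16,36,-30,0,0,-48,105,-53,0,0,-65,145,-53,0,0,-81,180,-53,0,0,-97,216,-53,0]' --grip_force 40

```text
clock: 0.52
tcp_pos: [0.3416, 0.4598, 0.2595]
tcp_rot: [-2.544, -1.843, -0.001]
wrist_force: [1.6, 0.6, 0.0]
width: 0.303
```

Emit:
move_arm --series '[0,-17,38,0,0,0,-33,74,0,0,0,-50,110,0,0,0,-63,144,0,0,0,-63,144,0,0]'

```text
clock: 0.93
tcp_pos: [0.4633, 0.3517, 0.2586]
tcp_rot: [2.548, 1.831, 0.003]
wrist_force: [-0.9, 0.6, 0.7]
width: -0.003
```

Run:
```python
from h import *
to((.487,.327,.215))
s=bot.state();f=bot.grab_frame("wrist")
C=cam("wrist",s);p=proj(C,(.487,.327,.197));print(p, proj(C,s["tcp_pos"]+[0,0,-.014]))
im=f[:,:,::-1].copy();cv2.imwrite("pics/w1.png",im)
```

```text
shift [-15.8  30.2  43.7] turn None pos [0.4633 0.3517 0.2586] jaw 71.4 tilt [ 0.0034 -0.0019 -1.    ] q6 -0.79 F [-0.9  0.6  0.7] w -0.0032833262902055736 t 0.9333
[261.862  244.8217] [280.4589 231.0669]
```

View pics/w1.png

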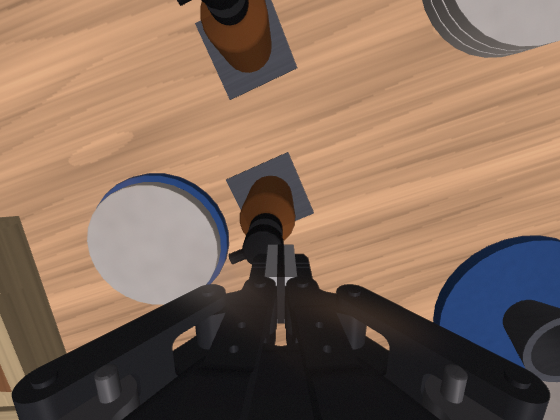

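The wrist picture shows the chosen bottle's cap at about (262,244), which matches the predicted (262,245). The fingertips project to (280,231). The estimate is good.

Emit:
move_arm --series '[0,-16,30,0,0,0,-16,30,20,0,0,-16,30,35,0,0,-16,30,35,0,0,-16,30,35,0]'

```text
clock: 1.4
tcp_pos: [0.4796, 0.3319, 0.223]
tcp_rot: [-2.543, -1.843, 0.005]
wrist_force: [-0.1, 0.4, 0.2]
width: 0.001
```

Run:
```python
from h import *
to((.487,.327,.201))
s=bot.state();f=bot.grab_frame("wrist")
C=cam("wrist",s);print(proj(C,(.487,.327,.197)), proj(C,s["tcp_pos"]+[0,0,-.014]))
cv2.imwrite("pics/w2.png",f[:,:,::-1])
```

```text
shift [-2.3  8.6 22. ] turn None pos [0.4796 0.3319 0.223 ] jaw 71.9 tilt [-0.0031 -0.001  -1.    ] q6 -0.84 F [-0.1  0.4  0.2] w 0.0007956345447980539 t 1.4
[277.2578 236.663 ] [280.508 231.195]
```

View pics/w2.png

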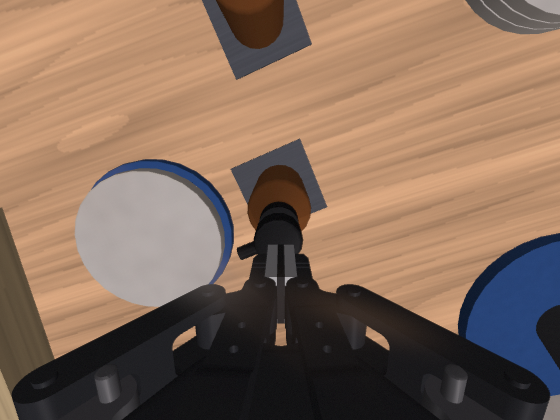

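The cap, centred near (278,240), sits just ahead of the fingertips at (280,231). I'll shift 8 mm and press.

Emit:
move_arm --series '[0,-2,8,5,0,0,-2,8,12,0,0,-2,8,17,0,0,-2,8,21,0,0,-2,8,21,0]'

```text
clock: 1.87
tcp_pos: [0.4873, 0.3268, 0.2018]
tcp_rot: [-2.544, -1.842, 0.004]
wrist_force: [0.0, 0.2, 0.1]
width: 0.003
```

Emit:
move_arm --series '[0,0,0,2,0,0,0,0,4,0,0,0,0,4,0]'

```text
clock: 2.12
tcp_pos: [0.488, 0.3271, 0.1987]
tcp_rot: [-2.545, -1.842, 0.001]
wrist_force: [0.0, 0.7, 0.8]
width: 0.001
```

Run:
```python
from h import *
to((.487,.327,.201))
f=bot.grab_frame("scene");g=bot.grab_frame("wrist")
a=cv2.resize(f[90:230,270:450,::-1],None,fx=3,fy=3,interpolation=cv2.INTER_CUBIC);b=g[100:300,160:400,::-1];b=cv2.resize(np.ascontiguousarray(b),(240,420)) if 0 else b
o=np.zeros((420,780,3),np.uint8);o[:,:540]=a;o[:200,540:780]=b;cv2.imwrite("pics/p1.png",o)
```

```text
shift [-0.4 -0.9 -2.3] turn None pos [0.488  0.3271 0.1987] jaw 71.8 tilt [-0.0004 -0.0002 -1.    ] q6 -0.85 F [0.  0.7 0.8] w 0.0013563163895005698 t 2.1167
```

View pics/p1.png

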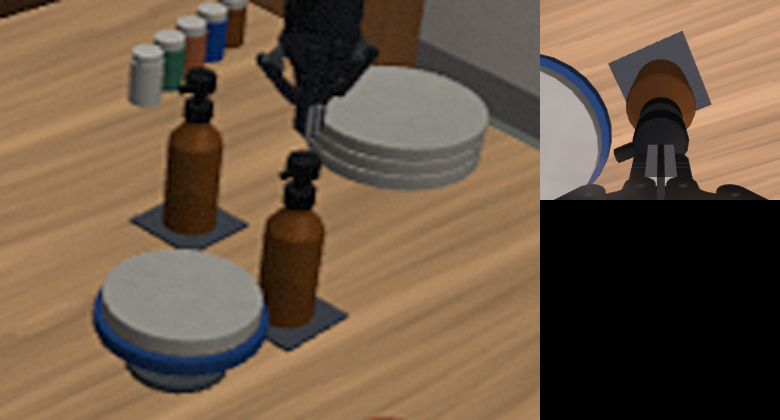

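The scene crop shows the finger tips at about (313,140), just above or behind the cap top at (303,155). They are not on it yet. I'll check this against projections.

Run:
```python
from h import *
S=cam("scene");T=cam("top");s=bot.state();C=cam("wrist",s)
k=lambda p:(p-[270,90])*3
for z in(.185,.197,.21):print(z,k(proj(S,(.488,.327,z))),k(proj(S,(.47,.327,z))))
q=lambda p:(p-[160,100])+[540,0]
for z in(.15,.19,.197):print(q(proj(C,(.488,.327,z))))
X=tri(S,(270+303/3,90+156/3),T,(129,221));print(X)
X=tri(S,(270+303/3,90+156/3),C,(160+661-540,100+128));print("scene+wrist",X)
for y,b in (('foot',(290,345)),):print(ray(S,(270+b[0]/3,90+b[1]/3-5),0))
```

```text
0.185 [302.6764 163.7276] [290.413 156.47 ]
0.197 [304.0582 153.5072] [291.731  146.2885]
0.21 [305.5691 142.3321] [293.1721 135.1565]
[660.1682 115.333 ]
[660.12   133.6958]
[660.1095 137.7133]
(array([0.4875, 0.3265, 0.194 ]), np.float64(6.560928621909915e-05))
scene+wrist (array([0.4843, 0.3293, 0.1915]), np.float64(0.0007145498440470874))
[0.5188 0.3082 0.    ]
```

The cap is at (0.4875, 0.3265, ~0.195), as estimated. Both views put the visible finger tips about 25 mm higher than stated, and the force reads zero. I'll descend in small steps, watching the force.

Emit:
move_arm --series '[0,0,0,2,0,0,0,0,4,0,0,0,0,6,0,0,0,0,8,0,0,0,0,8,0]'

```text
clock: 2.63
tcp_pos: [0.4878, 0.3269, 0.1904]
tcp_rot: [-2.545, -1.842, 0.002]
wrist_force: [-0.4, -0.9, -0.3]
width: 0.001
```

Emit:
move_arm --series '[0,0,0,2,0,0,0,0,4,0,0,0,0,6,0,0,0,0,6,0]'

```text
clock: 2.97
tcp_pos: [0.4879, 0.327, 0.1844]
tcp_rot: [-2.545, -1.842, 0.001]
wrist_force: [-0.1, 0.2, -0.4]
width: -0.0
```

Run:
```python
from h import *
f=bot.grab_frame("scene");g=bot.grab_frame("wrist")
a=cv2.resize(f[90:190,310:430,::-1],None,fx=4,fy=4,interpolation=cv2.INTER_CUBIC);b=cv2.resize(np.ascontiguousarray(g[180:320,220:340,::-1]),None,fx=2.5,fy=2.5)
o=np.zeros((400,780,3),np.uint8);o[:,:480]=a;o[:350,480:780]=b;o=np.clip(o*2.2,0,255).astype(np.uint8);cv2.imwrite("pics/p2.png",o)
s=bot.state();S=cam("scene")
for z in (0,-.014):print((proj(S,s["tcp_pos"]+[0,0,z])-[310,90])*4)
```

```text
[243.7015 218.5705]
[241.572  234.3146]
```

View pics/p2.png

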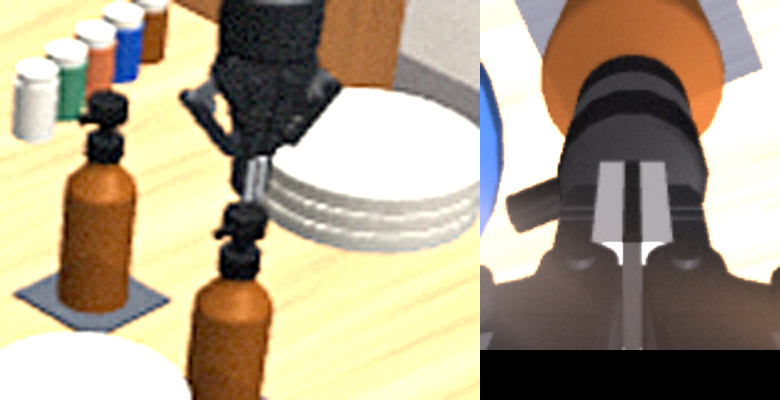

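The scene crop shows the tips at (256,203), level with the cap top at (243,205). The wrist crop shows them over the middle of the cap disc. Contact is close, so I'll continue.

Emit:
move_arm --series '[0,0,0,2,0,0,0,0,3,0,0,0,0,5,0,0,0,0,5,0,0,0,0,5,0]'

```text
clock: 3.48
tcp_pos: [0.488, 0.3271, 0.1798]
tcp_rot: [-2.545, -1.842, 0.001]
wrist_force: [0.3, 0.2, 0.6]
width: 0.003
```

Emit:
move_arm --series '[0,0,0,2,0,0,0,0,4,0,0,0,0,6,0,0,0,0,6,0,0,0,0,6,0]'

```text
clock: 3.9
tcp_pos: [0.4881, 0.3271, 0.1738]
tcp_rot: [-2.545, -1.842, 0.0]
wrist_force: [-1.0, -0.2, 0.2]
width: -0.002
```

Run:
```python
from h import *
s=bot.state();S=cam("scene");C=cam("wrist",s)
M=R.from_rotvec(s["tcp_rot"]).as_matrix()
# p2 was taken 10.6mm higher: shift wrist camera
s2=dict(s);s2["tcp_pos"]=np.array([.4879,.327,.1844]);C2=cam("wrist",s2)
X,e=tri(S,(374,140.75),C2,(280.8,244));print(X,e,"tool",M.T@(X-s2["tcp_pos"]))
f=bot.grab_frame("scene");g=bot.grab_frame("wrist")
a=cv2.resize(f[100:170,340:410,::-1],None,fx=6,fy=6,interpolation=cv2.INTER_CUBIC);b=cv2.resize(np.ascontiguousarray(g[180:320,220:340,::-1]),None,fx=3,fy=3)
o=np.zeros((420,780,3),np.uint8);o[:,:420]=a;o[:,420:]=b;o=np.clip(o*2.5,0,255).astype(np.uint8);cv2.imwrite("pics/p3.png",o)
for z in (0,-.014):print((proj(S,s["tcp_pos"]+[0,0,z])-[340,100])*6)
print((proj(S,(.4875,.3265,.197))-[340,100])*6)
```

```text
[0.4891 0.3309 0.1973] 0.006201591662079994 tool [ 0.0041 -0.     -0.0129]
[183.0878 286.3575]
[179.9191 309.7838]
[186.7211 246.8941]
```

View pics/p3.png

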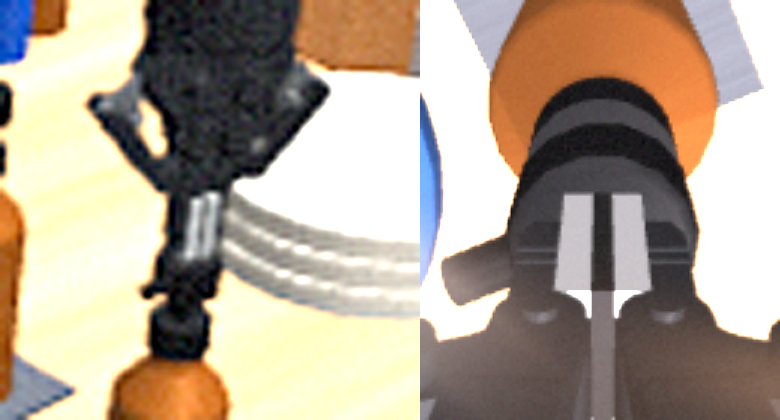

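The scene crop shows the pads' lower end at (200,262), around the cap's height. The wrist crop shows the tips over the cap disc. There is still no force, so I'll keep going down in small steps.

Emit:
move_arm --series '[0,0,0,2,0,0,0,0,4,0,0,0,0,6,0,0,0,0,6,0,0,0,0,6,0]'

```text
clock: 4.42
tcp_pos: [0.4883, 0.3272, 0.1682]
tcp_rot: [2.545, 1.842, 0.001]
wrist_force: [-0.5, -0.1, 3.2]
width: 0.004
```

Contact: 3.2 N. I'll press further.

Emit:
move_arm --series '[0,0,0,2,0,0,0,0,4,0,0,0,0,5,0,0,0,0,5,0,0,0,0,5,0]'

```text
clock: 4.83
tcp_pos: [0.4884, 0.3272, 0.1636]
tcp_rot: [2.545, 1.842, 0.001]
wrist_force: [-1.6, 0.0, 5.9]
width: -0.003
```

Emit:
move_arm --series '[0,0,0,2,0,0,0,0,3,0,0,0,0,3,0,0,0,0,3,0,0,0,0,3,0]'

```text
clock: 5.25
tcp_pos: [0.4885, 0.3273, 0.1633]
tcp_rot: [2.544, 1.842, 0.003]
wrist_force: [-6.0, -1.8, 20.4]
width: -0.0
```

Bottomed out: 20 N at TCP z 0.1633. Releasing straight up. This puts the shut tips about 24 mm *behind* the reported TCP, contrary to the sheet, so I'll use the measured value.

Emit:
move_arm --series '[0,0,0,-15,0,0,0,0,-40,0,0,0,0,-70,0,0.9,0,0,-80,0,0.9,0,0,-80,0]'

```text
clock: 5.67
tcp_pos: [0.49, 0.3279, 0.2424]
tcp_rot: [2.544, 1.841, 0.01]
wrist_force: [0.1, 0.0, -0.2]
width: 0.271
```

Run:
```python
from h import *
a=np.radians(-21.6);o=np.array([.5511,-.1877])-.01*np.array([np.cos(a),np.sin(a)])
for d in(-.06,-.05):
    p=o+d*np.array([np.cos(a),np.sin(a)]);print(d,p)
to((*p,.20),-21.6+90)
```

```text
-0.06 [ 0.486  -0.1619]
-0.05 [ 0.4953 -0.1656]
shift [-467.3  159.1   41.2] turn 3.394741478741821 pos [0.49   0.3279 0.2424] jaw 71.8 tilt [ 0.0058  0.0024 -1.    ] q6 -0.85 F [ 0.1  0.  -0.2] w 0.2710835576452838 t 5.6667
```

Emit:
move_arm --series '[0.9,-39,13,0,0,0.9,-78,26,0,0,0.9,-117,40,0,0,0.9,-156,53,0,0,0.9,-195,66,0,0]'

```text
clock: 6.08
tcp_pos: [0.4883, 0.1196, 0.2378]
tcp_rot: [-2.543, -1.842, 0.005]
wrist_force: [0.8, -0.3, 0.8]
width: 0.898
```

Emit:
move_arm --series '[0.9,-39,13,0,0,0.9,-78,26,0,0,0.9,-117,40,0,0,0.9,-156,53,0,0,0.9,-195,66,0,0]'

```text
clock: 6.5
tcp_pos: [0.4901, -0.0861, 0.2379]
tcp_rot: [-2.543, -1.84, 0.003]
wrist_force: [1.5, 0.7, 0.5]
width: 0.903
```

Emit:
move_arm --series '[0.9,-39,13,5,3,0.9,-77,27,20,3,0.9,-77,27,40,3,0.9,-77,27,40,3,0.9,-77,27,40,3]'

```text
clock: 6.92
tcp_pos: [0.4911, -0.1652, 0.1974]
tcp_rot: [-2.588, -1.769, 0.004]
wrist_force: [0.6, -0.2, -0.0]
width: 0.901
```

Run:
```python
from h import *
to((.4953,-.1656,.1),68.4)
s=bot.state();g=bot.grab_frame("wrist");C=cam("wrist",s)
for n,p in dict(grip=(.4953,-.1656,.03),tip=(.6605,-.2311,.03),step=(.5511,-.1877,.03)).items():print(n,proj(C,p))
cv2.imwrite("pics/w3.png",np.clip(g[:,:,::-1]*1.6,0,255).astype(np.uint8))
```

```text
shift [ 1.   4.8 97.4] turn 0.31306868149077616 pos [ 0.4911 -0.1652  0.1974] jaw 68.7 tilt [-0.006   0.0041 -1.    ] q6 -1.74 F [ 0.6 -0.2 -0. ] w 0.9009694678629463 t 6.9167
grip [281.0979 189.847 ]
tip [280.2918 319.693 ]
step [280.8198 237.567 ]
```

View pics/w3.png

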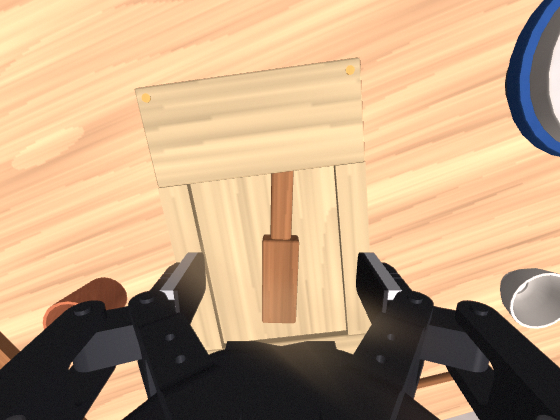

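The wrist picture shows the blade from its end at (280,322) to the step at (281,238), and the handle up to the hatch edge at (282,172). Predictions agree within 2 px, and the jaws are centred on the handle. Descending with the jaws narrowed.

Emit:
move_arm --series '[0.55,1,5,30,0,0.55,1,5,65,0,0.55,1,5,100,0,0.55,1,5,135,0,0.55,1,5,140,0]'

```text
clock: 7.38
tcp_pos: [0.4954, -0.1636, 0.056]
tcp_rot: [-2.583, -1.773, 0.006]
wrist_force: [-0.6, 0.9, 0.0]
width: 0.548
```

Run:
```python
from h import *
to((.4953,-.1656,-.013),68.4)
s=bot.state();g=bot.grab_frame("wrist");C=cam("wrist",s)
for n,p in dict(grip=(.4953,-.1656,.03),step=(.5511,-.1877,.03)).items():print(n,proj(C,p))
cv2.imwrite("pics/w4.png",np.clip(g[:,:,::-1]*1.8,0,255).astype(np.uint8))
```

```text
shift [-2.   1.3 69. ] turn 0.535075810338796 pos [ 0.4954 -0.1636  0.056 ] jaw 68.9 tilt [-0.0081  0.0049 -1.    ] q6 -1.74 F [-0.6  0.9  0. ] w 0.5482007752214151 t 7.3833
grip [277.5357 226.3955]
step [277.0364 301.2742]
```

View pics/w4.png

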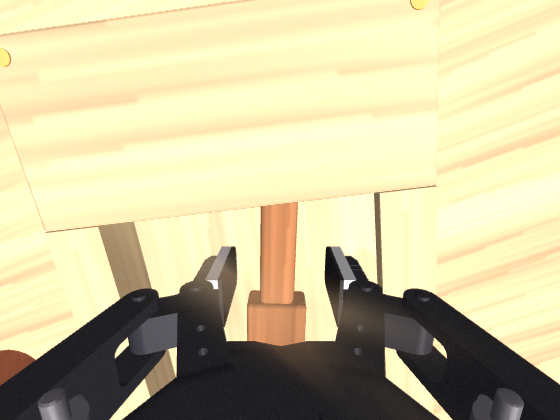

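The wrist picture shows the handle at column 279 between the pads at 235 and 327, and the step at row 292. The paddle lies about 5 mm nearer than estimated. Clear to descend.

Emit:
move_arm --series '[0.55,-1,-4,20,0,0.55,-1,-4,40,0,0.55,-1,-4,55,0,0.55,-1,-4,62,0,0.55,-1,-4,62,0]' --grip_force 30

```text
clock: 7.85
tcp_pos: [0.495, -0.1662, -0.0013]
tcp_rot: [2.591, 1.776, 0.001]
wrist_force: [1.4, 0.1, -0.5]
width: 0.55
```

Emit:
move_arm --series '[0.55,0,0,4,0,0.55,0,0,7,0,0.55,0,0,7,0,0.55,0,0,7,0]'

```text
clock: 8.18
tcp_pos: [0.4948, -0.1669, -0.0083]
tcp_rot: [2.591, 1.774, 0.001]
wrist_force: [0.6, -1.2, -0.8]
width: 0.556
```

Emit:
move_arm --series '[0.55,0,0,3,0,0.55,0,0,5,0,0,0,0,5,0,0,0,0,5,0,0,0,0,5,0]' --grip_force 30

```text
clock: 8.6
tcp_pos: [0.494, -0.1663, -0.0141]
tcp_rot: [-2.592, -1.774, 0.0]
wrist_force: [-0.5, -0.8, 1.9]
width: 0.3
```

Emit:
move_arm --series '[0,0,0,0,0,0,0,0,0,0,0,0,0,0,0]'

```text
clock: 8.85
tcp_pos: [0.4939, -0.1663, -0.0141]
tcp_rot: [-2.592, -1.774, 0.0]
wrist_force: [-0.2, -0.4, 1.8]
width: 0.3
```

Handle gripped (opening 0.30, about 26 mm). I'll slide the paddle toward the blade end, under the top.

Emit:
move_arm --series '[0,0,4,-2,0,0,0,20,-3,0,0,0,40,-3,0,0,0,60,-3,0,0,0,60,-3,0]'

```text
clock: 9.27
tcp_pos: [0.5557, -0.1911, -0.0106]
tcp_rot: [2.586, 1.771, 0.006]
wrist_force: [1.0, -0.1, -1.0]
width: 0.298
```

Emit:
move_arm --series '[0,0,6,-2,0,0,0,6,-10,0,0,0,6,-20,0,0,0,6,-30,0,0,0,6,-30,0]' --grip_force 25

```text
clock: 9.68
tcp_pos: [0.5565, -0.1908, 0.0215]
tcp_rot: [2.59, 1.773, 0.002]
wrist_force: [0.2, 0.0, -1.8]
width: 0.297
```

Emit:
move_arm --series '[0,0,0,-8,0,0,0,0,-16,0,0,0,0,-24,0,0,0,0,-30,0,0,0,0,-30,0]'

```text
clock: 10.1
tcp_pos: [0.5558, -0.1905, 0.0503]
tcp_rot: [2.592, 1.774, 0.0]
wrist_force: [0.6, -0.3, -3.0]
width: 0.3
```

Run:
```python
from h import *
to((.5557,-.1911,.05))
g=bot.grab_frame("wrist");f=bot.grab_frame("scene");a=np.ascontiguousarray(f[195:335,180:310,::-1])
o=np.zeros((420,800,3),np.uint8);o[:,:390]=cv2.resize(a,(390,420),interpolation=2);o[:308,390:]=cv2.resize(np.ascontiguousarray(g[:,:,::-1]),(410,308))
cv2.imwrite("pics/l1.png",np.clip(o*1.7,0,255).astype(np.uint8))
```

```text
shift [-0.6  0.1  0.3] turn None pos [ 0.5558 -0.1905  0.0503] jaw 68.8 tilt [ 0.0006 -0.0005 -1.    ] q6 -1.72 F [ 0.6 -0.3 -3. ] w 0.3001476385753899 t 10.1
```

View pics/l1.png

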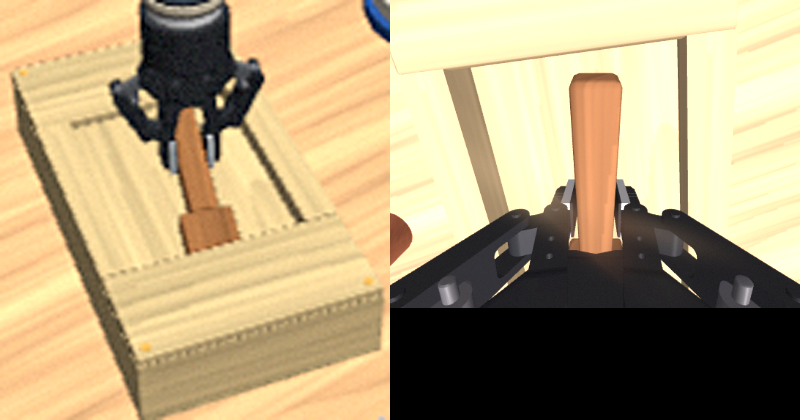

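The left crop shows the handle tilted up out of the hatch at (190,115), with the blade at (210,235) still under the top. The right crop shows the handle squarely in the pads. I'll pull it back along its axis, rising.

Emit:
move_arm --series '[0,0,-10,-6,0,0,0,-25,-13,0,0,0,-40,-19,0,0,0,-55,-25,0,0,0,-55,-25,0]' --grip_force 35

```text
clock: 10.62
tcp_pos: [0.5002, -0.1681, 0.0743]
tcp_rot: [-2.588, -1.772, 0.004]
wrist_force: [-1.0, 0.7, -2.6]
width: 0.294
```

Emit:
move_arm --series '[0,0,-15,-6,0,0,0,-30,-13,0,0,0,-45,-20,0,0,0,-55,-25,0,0,0,-55,-25,0]'

```text
clock: 11.03
tcp_pos: [0.4515, -0.1496, 0.0996]
tcp_rot: [-2.591, -1.774, 0.001]
wrist_force: [-0.6, -0.4, -1.6]
width: 0.294
```

Only the weight (1.6 N) remains on the wrist, so the blade is free of the top. Lifting.

Emit:
move_arm --series '[0,0,0,-15,0,0,0,0,-40,0,0,0,0,-75,0,0,0,0,-110,0,0,0,0,-130,0]' --grip_force 70

```text
clock: 11.45
tcp_pos: [0.4558, -0.1521, 0.2325]
tcp_rot: [2.587, 1.771, 0.005]
wrist_force: [0.9, -1.0, -2.5]
width: 0.285
```

Run:
```python
from h import *
f=bot.grab_frame("scene");cv2.imwrite("pics/l2.png",np.clip(f[60:330,120:470,::-1]*1.6,0,255).astype(np.uint8).repeat(2,0).repeat(2,1))
s=bot.state();M=R.from_rotvec(s["tcp_rot"]).as_matrix()
yax=M[:2,1]/np.linalg.norm(M[:2,1]);print("tool y world",yax)
# origin of paddle ~ 50 mm * cos(17deg) ahead along +y
t=np.array([.486,.1725])-.047*yax;to((*t,.27))
```

```text
tool y world [ 0.9324 -0.3616]
shift [ 313.8 -137.9  -37.3] turn None pos [ 0.4577 -0.1532  0.2353] jaw 68.8 tilt [ 0.0117 -0.0071 -0.9999] q6 -1.76 F [ 1.2 -0.8 -0.1] w 0.28483034354179915 t 11.5
```

View pics/l2.png

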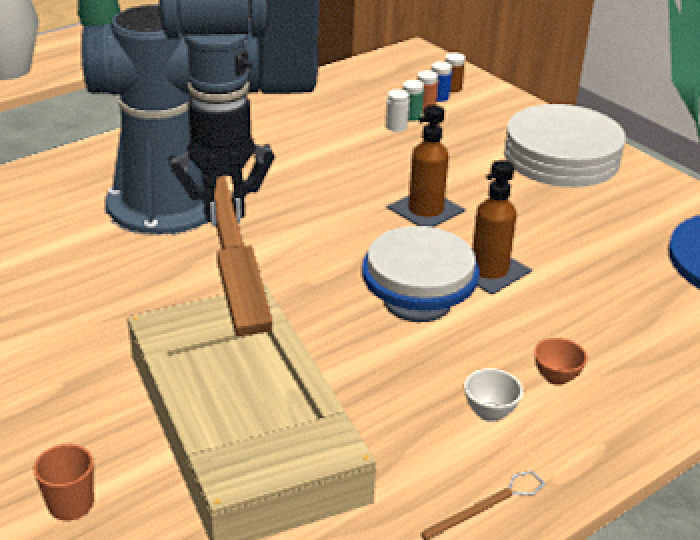

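The picture shows the paddle free of the box, held at the handle (225,190), tilted, with its blade end at (252,330). The bowls and cup are in place. Now to the bat.

Emit:
move_arm --series '[0,15,-7,-5,0,0,43,-19,-10,0,0,71,-31,-10,0,0,99,-44,-10,0,0,127,-56,-10,0]' --grip_force 70

```text
clock: 11.92
tcp_pos: [0.4474, -0.0109, 0.2387]
tcp_rot: [2.593, 1.773, 0.001]
wrist_force: [0.5, 0.6, -2.4]
width: 0.288
```

Emit:
move_arm --series '[0,28,-12,0,0,0,56,-25,0,0,0,84,-37,0,0,0,112,-49,0,0,0,140,-62,0,0]'

```text
clock: 12.33
tcp_pos: [0.4406, 0.1426, 0.2386]
tcp_rot: [2.592, 1.774, 0.002]
wrist_force: [-0.3, -0.9, -2.3]
width: 0.29
```

Emit:
move_arm --series '[0,18,-8,0,0,0,32,-14,0,0,0,44,-19,0,0,0,44,-19,0,0,0,44,-19,0,0]'

```text
clock: 12.75
tcp_pos: [0.4384, 0.1894, 0.2385]
tcp_rot: [2.591, 1.777, -0.0]
wrist_force: [-0.2, 0.1, -1.2]
width: 0.288
```

Run:
```python
from h import *
s=bot.state();M=R.from_rotvec(s["tcp_rot"]).as_matrix();y=M[:,1]
to((*(np.array([.486,.1725])-.047*y[:2]),.25))
C={n:cam(n) for n in("top","scene")};F={n:bot.grab_frame(n)[:,:,::-1].copy() for n in C}
# segment paddle (reddish brown) in the top view near the predicted position
b=s["tcp_pos"]+.17*y;b[2]+=-.03
for n in C:
    h=cv2.cvtColor(F[n],cv2.COLOR_BGR2HSV)
    for col,z in(("bow",.03),):
        pass
    p=proj(C[n],b);m=((h[...,0]<16)&(h[...,1]>150)).astype(np.uint8)
    lab=cv2.connectedComponentsWithStats(m)
    for st,c in zip(lab[2],lab[3]):
        if st[4]>60 and np.hypot(*(c-p))<120:print(n,"pred blade end",p,"comp",st,c)
```

```text
shift [  1.4   3.5 -11.5] turn None pos [0.4384 0.1894 0.2385] jaw 68.9 tilt [ 0.0002 -0.0002 -1.    ] q6 -1.03 F [-0.2  0.1 -1.2] w 0.28786053173057 t 12.75
top pred blade end [207.5523 176.5481] comp [     0      0    560    420 225967] [274.4425 209.4361]
top pred blade end [207.5523 176.5481] comp [259 112  45   7 190] [280.9947 114.9895]
top pred blade end [207.5523 176.5481] comp [175 135  26  25 506] [187.7806 147.0553]
top pred blade end [207.5523 176.5481] comp [ 177  171   39   61 1058] [194.5917 198.1342]
scene pred blade end [347.5659 174.9074] comp [     0      0    560    420 215299] [280.1727 211.2154]
scene pred blade end [347.5659 174.9074] comp [325 114  30  63 777] [336.6293 151.3732]
scene pred blade end [347.5659 174.9074] comp [357 158  21  41 647] [366.8563 178.0278]
scene pred blade end [347.5659 174.9074] comp [388 229  25  23 435] [399.5103 239.4943]
```

Emit:
move_arm --series '[0,0,0,0,0,0,0,0,0,0,0,0,0,0,0,0,0,0,0,0,0,0,0,0,0]'

```text
clock: 13.27
tcp_pos: [0.4381, 0.1886, 0.239]
tcp_rot: [2.593, 1.774, 0.0]
wrist_force: [-0.6, 0.5, -2.3]
width: 0.286
```

Run:
```python
from h import *
a=cv2.imread("pics/top0.png").astype(int);b=bot.grab_frame("top")[:,:,::-1].astype(int)
c=cv2.imread("pics/scene0.png").astype(int);d=bot.grab_frame("scene")[:,:,::-1].astype(int)
D=lambda p,q,r:np.abs(p-q)[r[1]:r[3],r[0]:r[2]].mean().round(1)
print("bowls/cup top",D(a,b,(172,132,205,162)),D(a,b,(216,132,247,162)),D(a,b,(398,190,432,220)))
print("cap scene",D(c,d,(362,138,382,152)),"bg",D(c,d,(400,300,450,350)))
T,S=cam("top"),cam("scene")
def ends(img):
    h=cv2.cvtColor(img.astype(np.uint8),cv2.COLOR_BGR2HSV);l=cv2.connectedComponentsWithStats(((h[...,0]<16)&(h[...,1]>150)).astype(np.uint8))[1];return l
lt,ls=ends(b),ends(d)
yt,xt=np.where(lt==lt[190,199]);ys,xs=np.where(ls==ls[165,343])
te=(xt[yt<=yt.min()+4].mean(),yt.min()+3);se=(xs[ys>=ys.max()-4].mean(),ys.max()-3)
print(te,se,"blade end",tri(T,te,S,se)); s=bot.state();print(np.abs(s["qvel"]).max(),s["width"],s["wrist_force"],s["clock"])
```

```text
bowls/cup top 7.9 10.1 7.6
cap scene 2.9 bg 2.3
(np.float64(202.59615384615384), np.int64(175)) (np.float64(345.32758620689657), np.int64(173)) blade end (array([0.5943, 0.1326, 0.2144]), np.float64(0.011873979605914336))
0.001646037807237355 0.28756542604294655 [-0.1717 -0.3811 -2.5593] 13.3667
```

Run:
```python
from bench import bot
print(bot.close_job())
```

```text
the job is handed in; nothing more can be done
None
```

I pressed the pump of the bottle farther from the base fully down and let it spring back. I then took the paddle out of the hatch blade-last, tilted, and handed in while holding it over the bat. No verdict is reported.

**Pump:** the cap hit its stop at about 20 N. Afterwards its scene crop differed from the start picture by 2.9, against 2.3 for background, so it is back up.

**Paddle, last checks:**
- Held at opening 0.29, with about 2.5 N of weight on the wrist and joint speeds below 0.002 rad/s.
- The blade end, which is the lower one, is about 0.21 m above the table. The two views' rays missed each other by about 12 mm.
- The paddle's middle is an estimated 10 mm from the wheel's axis.

**Disagreements:**
- By contact and in the pictures, the fingertips sat about 24 mm behind the reported TCP, not 14 mm ahead. I used the measured offset.
- The top-view picture differences at the bowls and cup were 8–10. I had no top-view background value to compare, so this check settles nothing. The brown bowl's position matched to under a pixel. The white bowl and cup had only a by-eye look, before the final move, and I steered clear of all three.

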